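# Clear the mat and take the pot off the tripod

### The arm

A 7-joint arm with a two-finger parallel gripper is mounted at the origin on the work surface. World frame = base frame: x ahead of the robot, y to its left, z up, the work surface at z = 0. Lengths are in m, angles in rad, forces in N, time in s.
With the tool pointing down it reaches from about 0.425 to 0.875 m from the base axis. Payload 4.7 kg.
Tool frame: the origin (TCP) lies at the very end of the fingers, on their centre line; the grasp point (between the pads) lies 19 mm behind it; z points along the fingers, y is the line along which they close (so a half turn about z gives the same grasp; the last joint's range is limited). The gripper opens to 87 mm and grips with 3 to 60 N. Pads are 19 mm wide; open, the fingers measure 117 mm over their backs; the gripper's body (75 mm by 190 mm) begins 51 mm behind the grasp point.
Start: joints at [-1.272, 0.321, -0.07, 1.45, 0.023, 1.371, -0.057], TCP at [0.183, 0.624, 0.223] pointing down, gripper open.
Joint ranges: [-2.86, 2.86], [-0.3, 2.09], [-1.38, 1.24], [0.06, 2.45], [-1.56, 4.7], [0.09, 2.05], [-2.69, 2.69]. Speed limits (rad/s): [2.57, 2.57, 3.14, 3.14, 3.14, 3.14, 3.14].

### API

Orientations are given as a rotation vector (axis times angle).
In Python, from bench import get_state, get_image, get_calibration, close_job gives the robot as it stands.
- The arm moves only by the shell command python3 -m crank 'ROWS' [FORCE]. ROWS is JSON, a list of rows, each a list of 5 numbers: the opening, from 0 (shut) to 1 (fully open), then the shift along the world's x, y, z in units of 0.2 m (1.0 is 0.2 m), then the turn about the world's z in units of 2 pi rad (1.0 is 2 pi rad). A call has 1 to 5 rows; each row is the pose to reach, as a shift and turn from the pose commanded when the call began, turning the shorter way round; what a row does not reach only later rows make up. A row lasts 1/8 s, in which the tool goes at most 62.5 mm and 10.7 degrees, less where a joint would pass 70% of its speed; a pose out of reach is approached as far as the arm can. A call with a number of a shift or a turn outside -1 to 1 is refused whole. A call with a gripper value outside its range is refused whole. The fingers move at their own pace and stop on an object; FORCE is the grip in N (left out, the last holds). Time passes only in rows, so rows that repeat a pose let the fingers close. It gives the time, the measured TCP pose, the force, the opening and the grip force at its end, in the units of the state.
- get_state(): the state, without advancing time (a new reading comes with each control period).
- get_image(name): name is "side" or "top"; returns the picture (420x560x3 uint8, red, green, blue); there is no depth.
- get_calibration(name): a dict with "fovy" (degrees; the focal length in pixels is half the picture's height over the tangent of half this angle, whatever the lens; pixels are square), "cx", "cy" (the principal point, pixels), "R" (3x3) and "t" (3): a world point X has camera coordinates R X + t. Camera axes: x right, y down, z forward; pixel columns grow to the right and rows downward; lengths in m; the calibration is good to about 2 mm. A picture is of the moment at which its call begins. get_calibration takes no time and is no camera call.
- close_job(): hands the job in; it is judged then, once.
The state is a dict: "time": time; "joint_positions": joint angles; "qd": joint speeds; "joint_torque": joint torques, N m; "position": TCP position; "tool_rot": TCP orientation; "ft_force": force on the tool from outside, world axes, zero at the start; "torque": the same for the moment, N m; "grip_width": opening from 0.0 (shut) to 1.0 (fully open); "grip_force": force on a finger pad.
Only numpy, scipy, OpenCV 4.12 (cv2) and the standard library are available. Lean on these libraries where they do the work, as an engineer would, in place of code of your own. Each camera call takes 0.05 s, during which the arm holds its last target. There are 200 camera calls.

### The job

In this jeweller's corner the square bottle has fallen over on the round cork mat: stand it upright on the bench, clear of the mat. Then lift the pot by its arched handle off the tripod, up over the tabs and out from under the lamp without touching the lamp, and set it down gently on the mat, its whole base on the cork, keeping it upright all the way. Leave the spray can, the jar and the ring mandrel standing where they are.

Things in the scene. Friction and masses are not known exactly. Their poses are not given: they have to be found in the camera images.
- bottle: Square white plastic bottle with round grey cap, at first lying on its side on the mat. 50 x 50 mm in section, 115 mm long: square body 86 mm, then a short neck and a cap 31 mm across, 22 mm tall. Origin at the middle of its length on its axis; z runs from base to cap, x and y square to the flat sides. Lying: origin 25 mm above the mat; standing: 57.5 mm above the bench. About 0.16 kg.
- pot: Open round steel pot, 96 mm across, 75 mm tall, walls 4 mm, base 88 mm across, with a rigid arched handle that stands over the mouth in the pot's x-z plane. Origin at the centre of the underside, z up, x along the handle's grip. About 0.35 kg, empty.
- pot_handle (a point): Middle of the pot's handle grip: a straight dark wooden bar, 16 mm thick, 50 mm long, level along the pot's x axis, 120 mm above the pot's underside and on the pot's axis. Steel wire (7 mm) slopes down from both ends of the grip to the rim. 37 mm is free between grip and rim.
- stand: Fixed steel tripod with a round top plate 116 mm across, on which the pot stands, 50 mm above the bench. Three upright tabs (14 mm wide, at 60, 180 and 300 degrees, inner faces 53.5 mm from the centre) rise 8 mm above the plate round the pot's foot. Origin on the bench under its centre, z up.
- lamp: Fixed bench lamp. Its white ring-shaped head, 160 mm across, tube 22 mm thick, hangs level over the far part of the pot, underside 293 mm above the bench: no room for a gripper straight above the handle, but open towards the robot. Origin on the bench under the head's centre; the 14 mm column stands 150 mm along its +x on a foot 110 mm across and bends over to the head.
- mat: Fixed round cork mat, 150 mm across, 8 mm thick. Origin at the centre of its underside, on the bench.
- spraycan: Bystander: black spray can, 54 mm across, 150 mm tall, standing. Origin at the centre of its underside.
- jar: Bystander: small glass jar with a metal lid, 60 mm across, 70 mm tall, standing. Origin at the centre of its underside.
- mandrel: Bystander: steel ring mandrel, a slim cone 150 mm tall on a foot 60 mm across, standing. Origin at the centre of its underside.
Mind the look-alikes: they are no part of the job. There is more than one size of the stand; the job needs the largest. What is shaped like the bottle but blue is not meant.

How it is judged:
On the way, in this order (a step that is already met when the one before it is completed fails the run):
1. the bottle stands upright on the bench, clear of the mat, let go (angle between bottle's own z axis and vertical below 0.1 rad and horizontal distance between bottle and mat above 0.095 m and height (world z) of bottle between 0.052 and 0.063 m and linear speed of bottle below 0.02 m/s and contact force between the fingers and bottle below 0.1 N), for 0.2 s.
2. the pot is lifted straight off the tripod, above its tabs (z of pot in the frame of stand above 0.057 m and horizontal distance between pot and stand below 0.03 m).
At the end, for the whole second after the job is handed in: The pot stands upright (within 0.06 rad) and at rest on the cork mat, its axis within 32 mm of the mat's centre; the bottle stands upright (within 0.1 rad) and at rest on the bench, its axis at least 95 mm from the mat's centre (horizontal distance between pot and mat below 0.032 m and height (world z) of pot between 0.004 and 0.012 m and angle between pot's own z axis and vertical below 0.06 rad and linear speed of each of pot, bottle below 0.02 m/s and angle between bottle's own z axis and vertical below 0.1 rad and horizontal distance between bottle and mat above 0.095 m and height (world z) of bottle between 0.052 and 0.063 m); the robot touches nothing.
It fails at once if the lamp is touched (over 2 N) (contact force between lamp and anything else above 2 N).
It fails at once if the pot is tipped more than 0.5 rad (angle between pot's own z axis and vertical above 0.5 rad).
It fails at once if the pot hits the mat hard (over 40 N) (contact force between pot and mat above 40 N).
It fails at once if a bystander is moved more than 30 mm or tipped over (distance of any of spraycan, jar, mandrel from where it was at the start of the episode above 0.03 m or angle between any of spraycan, jar, mandrel's own z axis and vertical above 0.4 rad).
It also fails if it takes over 72 s, if anything falls off the work surface, if the arm or the gripper's body presses on something with over 40 N, if the wrist force passes 120 N, or if a joint passes its speed limit or range.

## Working session

There is one attempt and no reset: what is moved stays moved. The work goes in short steps, Python scripts to look and compute and a shell command to move; the robot and the scene stay as the last step left them, time stands still between calls to the robot, and variables do not carry over. Pictures are saved under pics/ and viewed, at most 10 in all, crops included, and the job is handed in when it is done.

```bash
mkdir -p pics; cat > h.py <<'E'
import numpy as np, cv2
from bench import *
def cal(n):
    c=get_calibration(n); f=210/np.tan(np.radians(c["fovy"])/2)
    return f,c["cx"],c["cy"],np.array(c["R"]),np.array(c["t"])
def ray(n,u,v):
    f,cx,cy,R,t=cal(n); d=R.T@np.array([(u-cx)/f,(v-cy)/f,1]); return -R.T@t,d
def onz(n,u,v,z):
    o,d=ray(n,u,v); return o+d*(z-o[2])/d[2]
def proj(n,X):
    f,cx,cy,R,t=cal(n); p=R@np.array(X)+t; return f*p[0]/p[2]+cx,f*p[1]/p[2]+cy
def tri(u1,u2):
    o1,d1=ray("top",*u1);o2,d2=ray("side",*u2)
    s=np.linalg.lstsq(np.c_[d1,-d2],o2-o1,rcond=None)[0]
    a=o1+s[0]*d1;b=o2+s[1]*d2; return (a+b)/2,np.linalg.norm(a-b)
E
python3 - <<'E'
from h import *
for n in("top","side"):
    cv2.imwrite(f"pics/{n}0.png",get_image(n)[:,:,::-1]); c=get_calibration(n);print(n,c, -np.array(c["R"]).T@c["t"])
s=get_state();print(s)
E
```

```text
top {'fovy': 54.77070435452125, 'cx': 283.93437816388916, 'cy': 206.26863890639913, 'R': array([[-0.01445931, -0.99941946, -0.03084932],
       [-0.99679181,  0.01683657, -0.07824713],
       [ 0.0787211 ,  0.02961895, -0.99645658]]), 't': array([0.02056069, 0.6511828 , 1.06445538])} [ 0.56559588 -0.02194298  1.11227103]
side {'fovy': 46.24870236175868, 'cx': 282.2508193535961, 'cy': 212.9476735109049, 'R': array([[ 0.76898658, -0.63907112, -0.0157396 ],
       [-0.44322938, -0.51526687, -0.7335174 ],
       [ 0.46065969,  0.57104129, -0.6794884 ]]), 't': array([-0.47459459,  0.38098995,  1.08999601])} [ 0.03170558 -0.72942093  1.01263248]
{'time': 0.1, 'joint_positions': array([-1.2718806 ,  0.32176695, -0.0700412 ,  1.45154241,  0.02258751,
        1.37077634, -0.05687663]), 'qd': array([-0.0003213 , -0.00200666,  0.00072461, -0.00301006,  0.00148735,
        0.00157463, -0.00035106]), 'joint_torque': array([-4.64417353e-04, -4.92566729e+01, -4.06073034e-01, -3.13399673e+01,
       -6.41439389e-02,  3.94294644e-02,  6.91258856e-05]), 'position': array([0.18256954, 0.62333053, 0.2215641 ]), 'tool_rot': array([-4.45844189e-01, -3.10964253e+00,  2.67109491e-03]), 'ft_force': array([ 0.0714713 ,  0.6876446 , -0.66459993]), 'torque': array([-0.00934934,  0.02189834, -0.02607074]), 'grip_force': 0.0, 'grip_width': 0.9995860500963504}
```

View pics/top0.png

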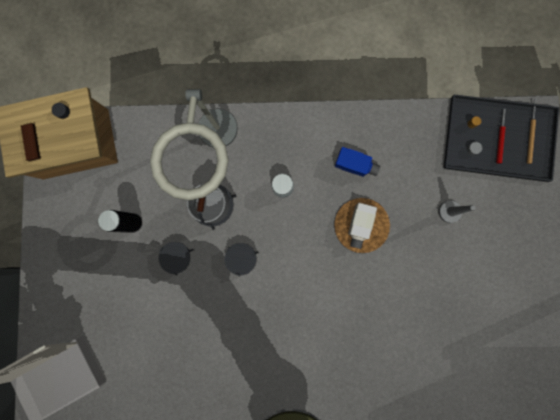

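View pics/side0.png

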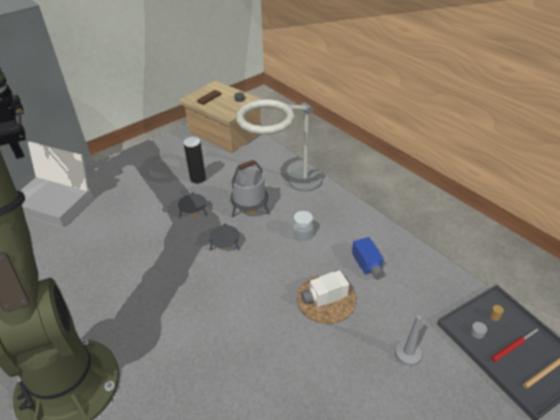

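The top view shows the mat at (362,225) with the white bottle on it, cap toward (357,241). The pot is at (208,203) partly under the lamp ring (190,161), the blue decoy at (354,161), the can at (115,221), the jar at (282,184) and the mandrel at (450,211). The side view shows the handle at (247,166).

```bash
python3 - <<'E'
from h import *
I={n:cv2.imread(f"pics/{n}0.png") for n in("top","side")}
H={n:cv2.cvtColor(I[n],cv2.COLOR_BGR2HSV).astype(int) for n in I}
def blob(n,m,box):
    x0,y0,x1,y1=box; k=np.zeros(m.shape,bool);k[y0:y1,x0:x1]=1
    ys,xs=np.nonzero(m&k);return np.c_[xs,ys].astype(np.float32)
for n,b in(("top",(325,190,400,260)),("side",(290,265,365,330))):
    h=H[n]; cork=(h[...,0]<22)&(h[...,1]>90)&(h[...,2]>50)
    p=blob(n,cork,b); hull=cv2.convexHull(p); e=cv2.fitEllipse(hull); print(n,"mat",e, onz(n,*e[0],.008))
    w=blob(n,(h[...,2]>150)&(h[...,1]<50),b); r=cv2.minAreaRect(w); print("white",w.mean(0),r,onz(n,*w.mean(0),.058))
    g=blob(n,(h[...,2]<110)&(h[...,1]<60),b);print("grey",len(g),g.mean(0))
    if n=="top": print("body corners z=.058",[onz(n,*c,.058)[:2].round(4) for c in cv2.boxPoints(r)])
# lamp ring top
h=H["top"]; w=blob("top",(h[...,2]>125)&(h[...,1]<70),(145,118,235,205)); e=cv2.fitEllipse(cv2.convexHull(w));print("lamp",e,onz("top",*e[0],.304))
h=H["side"]; w=blob("side",(h[...,2]>150)&(h[...,1]<70),(230,90,297,140)); e=cv2.fitEllipse(cv2.convexHull(w));print("lamp",e,onz("side",*e[0],.304))
# handle
for n,b in(("top",(190,190,225,222)),("side",(230,155,268,175))):
    h=H[n];p=blob(n,((h[...,0]<15)|(h[...,0]>170))&(h[...,1]>70),b);print(n,"handle",len(p),p.mean(0),cv2.minAreaRect(p),onz(n,*p.mean(0),.17))
def crop(n,b,k): x0,y0,x1,y1=b; return cv2.resize(I[n][y0:y1,x0:x1],None,fx=k,fy=k,interpolation=cv2.INTER_CUBIC)
a=crop("top",(150,150,250,240),4);b=crop("side",(210,130,310,220),4)
c=crop("top",(320,180,420,240+30),4)[:240];
c=np.hstack([cv2.resize(crop("top",(325,190,400,260),4),(400,240)),cv2.resize(crop("side",(290,255,365,325),4),(400,240))])
cv2.imwrite("pics/crop1.png",np.vstack([np.hstack([a,b]),c]))
E
```

```text
top mat ((361.6579895019531, 224.9945526123047), (54.4018440246582, 55.227073669433594), 120.27153015136719) [ 0.59842162 -0.19891431  0.008     ]
white [363.3417  221.40909] ((363.11767578125, 222.02943420410156), (19.16031265258789, 34.92512893676758), 14.03624439239502) [ 0.6061345  -0.19550481  0.058     ]
grey 2808 [361.2336  223.96794]
body corners z=.058 [array([ 0.5674, -0.159 ]), array([ 0.6548, -0.1833]), array([ 0.6419, -0.2309]), array([ 0.5547, -0.2064])]
side mat ((326.0450744628906, 299.2840270996094), (45.18571090698242, 56.93330001831055), 97.25359344482422) [ 0.5917075 -0.2037421  0.008    ]
white [328.86316 287.4311 ] ((329.4520568847656, 287.20550537109375), (29.49437141418457, 38.389495849609375), 69.44395446777344) [ 0.5938404  -0.20825754  0.058     ]
grey 71 [308.05634 296.57745]
lamp ((188.76255798339844, 159.84092712402344), (74.34051513671875, 78.74468231201172), 15.07824993133545) [0.72743584 0.1943569  0.304     ]
lamp ((262.413330078125, 111.29102325439453), (42.009090423583984, 65.31082153320312), 97.5469970703125) [0.73233146 0.21592921 0.304     ]
top handle 78 [200.5641  204.41026] ((200.63461303710938, 204.32693481445312), (5.687368392944336, 13.728129386901855), 11.309932708740234) [0.64772174 0.20185889 0.17      ]
side handle 46 [246.13043 164.43478] ((246.3103485107422, 164.2758331298828), (2.971125364303589, 14.855627059936523), 68.19859313964844) [0.65453675 0.2006001  0.17      ]
```

View pics/crop1.png

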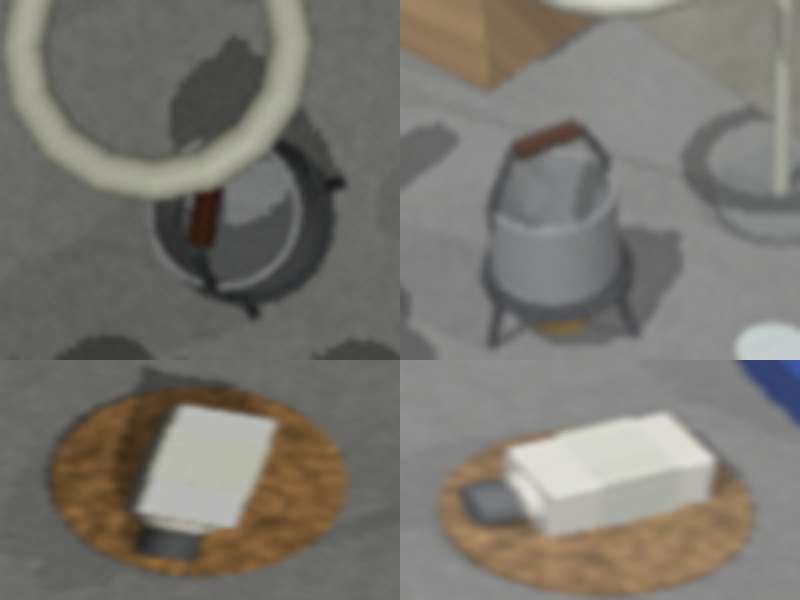

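The crop shows the handle bar seen in full from the side and half hidden under the ring from the top. The bottle's cap points toward the robot, over the mat edge.

```bash
python3 - <<'E'
from h import *
I={n:cv2.imread(f"pics/{n}0.png") for n in("top","side")}
h={n:cv2.cvtColor(I[n],cv2.COLOR_BGR2HSV).astype(int) for n in I}
print("cap side",onz("side",306,297,.033),"cap top",onz("top",357,241,.05))
c=np.array([325+168/400*75,190+(545-360)/240*70]);print(c,onz("top",*c,.045))
print("handle side ends z.17",onz("side",238.75,167,.17),onz("side",255,162.5,.17),"top near end",onz("top",200.5,210.5,.175))
# pot rim in top: crop px circle left 152,right 298 at ~y215, bottom 290
print("rim c", onz("top",150+226/4,150+215/4,.125), "left/right",onz("top",150+152/4,150+215/4,.125),onz("top",150+300/4,150+215/4,.125),"bottom",onz("top",150+226/4,150+290/4,.125))
# lamp ring inner hole + outer edge by column scan, in top
m=(h["top"][...,2]>125)&(h["top"][...,1]<70)
for n,mm,c0,in (("top",m,(188,162)),("side",(h["side"][...,2]>150)&(h["side"][...,1]<70),(264,116))):
    inn=[];out=[]
    for a in np.radians(range(0,360,5)):
        r=np.arange(5,50,.25);v=mm[np.round(c0[1]+r*np.sin(a)).astype(int),np.round(c0[0]+r*np.cos(a)).astype(int)]
        k=np.nonzero(v)[0]
        if len(k)==0: continue
        i=k[0];j=i
        while j<len(v) and v[j]: j+=1
        inn.append((c0[0]+r[i]*np.cos(a),c0[1]+r[i]*np.sin(a)))
    e=cv2.fitEllipse(np.array(inn,np.float32));print(n,"inner ring",e,onz(n,*e[0],.304))
# stand / bystanders
for nm,uv,z in(("jar",(282,184),.07),("can",(109,221),.15),("mandrel tip",(470,208),.15),("mandrel foot",(450,212),.01),("stand foot near tab",(150+252/4,150+310/4),.05)):print(nm,onz("top",*uv,z).round(3))
E
```

```text
cap side [ 0.54490356 -0.17966097  0.033     ] cap top [ 0.55581773 -0.1789285   0.05      ]
[356.5        243.95833333] [ 0.54810341 -0.17815065  0.045     ]
handle side ends z.17 [0.63171833 0.20466568 0.17      ] [0.67902794 0.19134467 0.17      ] top near end [0.63302843 0.20079703 0.175     ]
rim c [0.6530234  0.19785017 0.125     ] left/right [0.65380682 0.24370779 0.125     ] [0.6522422  0.15212279 0.125     ] bottom [0.60689914 0.19782337 0.125     ]
top inner ring ((188.72193908691406, 161.10586547851562), (57.76946258544922, 59.84516525268555), 45.54224395751953) [0.72483324 0.19442957 0.304     ]
side inner ring ((264.2804260253906, 115.17068481445312), (19.869657516479492, 43.43559646606445), 88.03388977050781) [0.72387971 0.19693099 0.304     ]
jar [0.706 0.013 0.07 ]
can [0.613 0.428 0.15 ]
mandrel tip [ 0.63 -0.43  0.15]
mandrel foot [ 0.63  -0.436  0.01 ]
stand foot near tab [0.597 0.197 0.05 ]
```

The top and side views agree:

| Item | Position |
|---|---|
| Cap grip point | (0.544, -0.178) |
| Mat | (0.598, -0.199) |
| Pot axis | (0.655, 0.198) |
| Handle direction | about -16° |
| Lamp ring centre | (0.7245, 0.1955) |

I start with the bottle. The tool's closing line is already square to it.

```bash
python3 -m crank '[[1,0.2,-0.25,0,0.002],[1,0.4,-0.5,0,0.002],[1,0.6,-0.75,0,0.002],[1,0.7,-1,0,0.002],[1,0.7,-1,0,0.002]]' 5
python3 -m crank '[[1,0.15,-0.25,0,0],[1,0.3,-0.5,0,0],[1,0.42,-0.75,0,0],[1,0.55,-1,0,0],[1,0.55,-1,0,0]]'
python3 -m crank '[[1,0.07,-0.25,0,0],[1,0.13,-0.5,0,0],[1,0.19,-0.75,0,0],[1,0.25,-1,0,0],[1,0.25,-1,0,0]]'
python3 -m crank '[[1,0.07,-0.25,0,0],[1,0.15,-0.5,0,0],[1,0.23,-0.75,0,0],[1,0.305,-1,0,0],[1,0.305,-1,0,0]]'
python3 - <<'E'
from h import *
for n in("side",):
    cv2.imwrite("pics/a.png",get_image(n)[:,:,::-1])
s=get_state();print(s["time"],s["position"],s["tool_rot"],s["joint_positions"].round(2))
E
```

```text
time: 0.72
position: [0.3261, 0.4189, 0.2225]
tool_rot: [0.44, 3.109, -0.002]
ft_force: [-1.2, 0.5, -0.0]
grip_width: 0.999
grip_force: 0.0
time: 1.35
position: [0.4346, 0.22, 0.2226]
tool_rot: [0.438, 3.11, -0.001]
ft_force: [-0.6, -0.0, -0.6]
grip_width: 0.998
grip_force: 0.0
time: 1.98
position: [0.4833, 0.0211, 0.2227]
tool_rot: [0.435, 3.111, -0.001]
ft_force: [0.6, 0.9, -0.0]
grip_width: 1.0
grip_force: 0.0
time: 2.6
position: [0.5442, -0.1784, 0.222]
tool_rot: [-0.433, -3.111, 0.004]
ft_force: [-0.1, 0.8, -0.3]
grip_width: 0.998
grip_force: 0.0
2.65 [ 0.5442209  -0.17544109  0.22181816] [-4.27341202e-01 -3.11107981e+00  3.59395496e-04] [-0.36  0.18  0.71  1.67 -0.12  1.33  1.67]
```

View pics/a.png

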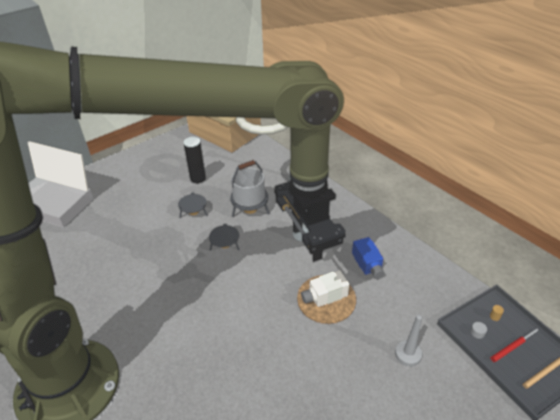

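The gripper hangs above the bottle, with the fingers near (325,255) over the cap at (308,297). I descend and grip lightly.

```bash
python3 -m crank '[[1,0,-0.005,-0.25,0],[1,0,-0.005,-0.5,0],[1,0,-0.005,-0.75,0],[1,0,-0.005,-0.93,0],[1,0,-0.005,-1,0]]' 5
python3 -m crank '[[0,0,0,0,0],[0,0,0,0,0],[0,0,0,0,0],[0,0,0,0,0],[0,0,0,0,0]]' 5
python3 -m crank '[[0,0,0,0,0],[0,0,0,0,0],[0,0,0,0,0]]' 5
```

```text
time: 3.28
position: [0.5426, -0.1731, 0.02]
tool_rot: [-0.42, -3.109, -0.003]
ft_force: [0.6, -0.1, -0.9]
grip_width: 0.997
grip_force: 0.0
time: 3.9
position: [0.5439, -0.1773, 0.023]
tool_rot: [0.426, 3.112, 0.0]
ft_force: [-0.5, 0.0, 0.4]
grip_width: 0.518
grip_force: 0.0
time: 4.28
position: [0.5436, -0.1771, 0.0226]
tool_rot: [-0.426, -3.112, -0.0]
ft_force: [-0.8, 0.8, 1.4]
grip_width: 0.352
grip_force: 5.0
```

```bash
python3 -m crank '[[0,0.012,-0.003,0.06,0],[0,0.049,-0.014,0.133,0],[0,0.085,-0.024,0.195,0],[0,0.129,-0.036,0.25,0],[0,0.129,-0.036,0.255,0]]' 4
python3 - <<'E'
from h import *
a=get_image("side")[190:340,230:430];b=get_image("top")[170:290,290:430]
cv2.imwrite("pics/b.png",np.hstack([cv2.resize(a,(400,300)),cv2.resize(b,(350,300))])[:,:,::-1])
E
```

```text
time: 4.9
position: [0.5712, -0.1849, 0.0749]
tool_rot: [0.425, 3.11, -0.001]
ft_force: [0.3, 0.1, -1.4]
grip_width: 0.354
grip_force: 4.0
```

View pics/b.png

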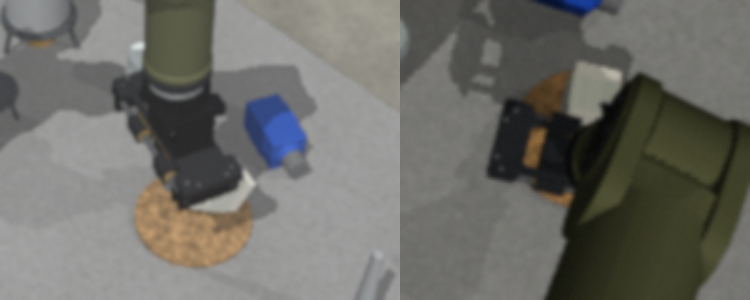

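The bottle follows the gripper, its base still on the far side with the body partly hidden by the hand. I continue the arc.

```bash
python3 -m crank '[[0,0.05,-0.014,0.05,0],[0,0.106,-0.03,0.09,0],[0,0.17,-0.047,0.125,0],[0,0.231,-0.064,0.15,0],[0,0.231,-0.064,0.15,0]]' 4
python3 -m crank '[[0,0.07,-0.02,0.015,0],[0,0.135,-0.038,0.025,0],[0,0.2,-0.056,0.025,0],[0,0.269,-0.076,0.015,0],[0,0.269,-0.076,0.015,0]]' 4
python3 - <<'E'
from h import *
a=get_image("side")[190:340,230:430];b=get_image("top")[170:290,290:430]
cv2.imwrite("pics/c.png",np.hstack([cv2.resize(a,(400,300)),cv2.resize(b,(350,300))])[:,:,::-1])
E
```

```text
time: 5.62
position: [0.6172, -0.1976, 0.1043]
tool_rot: [0.425, 3.111, -0.001]
ft_force: [-0.4, 0.3, 2.2]
grip_width: 0.353
grip_force: 4.0
time: 6.25
position: [0.67, -0.2124, 0.1065]
tool_rot: [0.426, 3.112, -0.0]
ft_force: [1.5, 0.1, -0.2]
grip_width: 0.355
grip_force: 4.0
```

View pics/c.png

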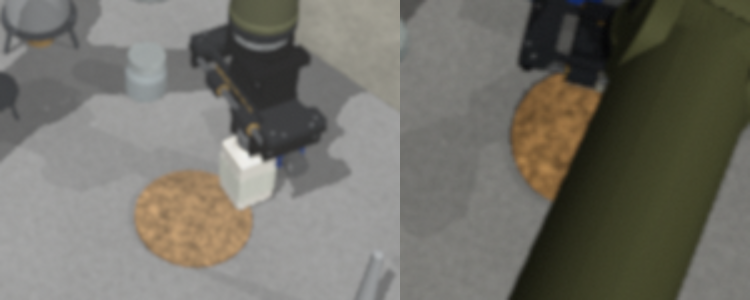

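The bottle looks upright in the fingers, its base at the mat's far edge, around (250,175) in the left crop. I carry it to free bench at about (0.50, -0.36).

```bash
python3 -m crank '[[0,0,0,0.1,0],[0,-0.12,-0.1,0.1,0],[0,-0.32,-0.28,0.1,0],[0,-0.52,-0.46,0.1,0],[0,-0.65,-0.57,0.1,0]]' 6
python3 -m crank '[[0,-0.12,-0.1,0,0],[0,-0.2,-0.17,-0.03,0],[0,-0.2,-0.17,-0.07,0],[0,-0.2,-0.17,-0.1,0],[0,-0.2,-0.17,-0.1,0]]' 4
python3 - <<'E'
from h import *
s=get_state();print(s["position"],s["ft_force"])
a=get_image("side")[270:420,230:430];b=get_image("top")[210:330,320:460]
cv2.imwrite("pics/d.png",np.hstack([cv2.resize(a,(400,300)),cv2.resize(b,(350,300))])[:,:,::-1])
E
```

```text
time: 6.98
position: [0.5363, -0.3292, 0.1282]
tool_rot: [0.432, 3.111, -0.001]
ft_force: [0.4, 0.0, -1.3]
grip_width: 0.354
grip_force: 6.0
time: 7.6
position: [0.5004, -0.3585, 0.1055]
tool_rot: [-0.422, -3.112, -0.002]
ft_force: [0.0, 1.0, -1.9]
grip_width: 0.356
grip_force: 4.0
[ 0.50041249 -0.3584729   0.10548483] [ 0.01021979  1.0275188  -1.89328109]
```

View pics/d.png

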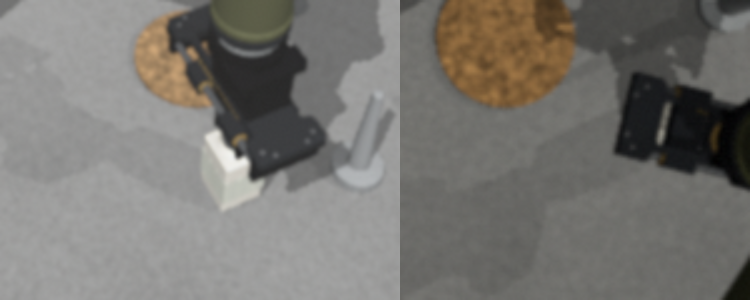

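The bottle hangs nearly upright, just above the bench, with its lower corner near (225,208) in the left crop. I lower it to contact.

```bash
python3 -m crank '[[0,0,0,-0.02,0],[0,0,0,-0.035,0],[0,0,0,-0.045,0],[0,0,0,-0.045,0]]' 4
python3 -m crank '[[0,0,0,-0.015,0],[0,0,0,-0.015,0],[0,0,0,-0.015,0]]' 4
```

```text
time: 8.2
position: [0.4995, -0.3607, 0.0979]
tool_rot: [0.427, 3.112, -0.0]
ft_force: [-0.0, -0.5, 0.4]
grip_width: 0.355
grip_force: 4.0
time: 8.57
position: [0.4999, -0.3609, 0.0954]
tool_rot: [0.426, 3.111, -0.001]
ft_force: [-1.7, -0.4, 5.0]
grip_width: 0.354
grip_force: 4.0
```

```bash
python3 -m crank '[[0,0,0,-0.008,0],[0,0,0,-0.008,0],[0.5,0,0,-0.004,0],[0.6,0,0,0,0],[0.6,0,0,0,0]]' 3
python3 -m crank '[[0.7,0,0,0.1,0],[0.8,0,0,0.3,0],[1,0,0,0.55,0],[1,-0.2,0.1,0.6,0],[1,-0.2,0.3,0.6,0]]'
python3 - <<'E'
from h import *
I=get_image("side");T=get_image("top")
for n,J,b in(("side",I,(310,320,390,400)),("top",T,(380,220,460,320))):
    h=cv2.cvtColor(J,cv2.COLOR_RGB2HSV); m=np.zeros(h.shape[:2],bool);x0,y0,x1,y1=b
    m[y0:y1,x0:x1]=((h[...,2]>150)&(h[...,1]<50))[y0:y1,x0:x1]
    ys,xs=np.nonzero(m);
    if len(xs): print(n,len(xs),xs.min(),xs.max(),ys.min(),ys.max(),onz(n,xs.mean(),ys.mean(),.086))
a=I[270:420,230:430];b=T[210:330,320:460]
cv2.imwrite("pics/e.png",np.hstack([cv2.resize(a,(400,300)),cv2.resize(b,(350,300))])[:,:,::-1])
E
```

```text
time: 9.2
position: [0.4992, -0.36, 0.0941]
tool_rot: [-0.426, -3.112, -0.001]
ft_force: [-0.9, -0.6, -0.4]
grip_width: 0.568
grip_force: 0.0
time: 9.82
position: [0.4569, -0.3038, 0.2175]
tool_rot: [0.438, 3.107, -0.002]
ft_force: [0.1, 0.7, -0.4]
grip_width: 0.98
grip_force: 0.0
side 4583 310 389 320 399 [ 0.46339712 -0.40120398  0.086     ]
top 128 423 445 254 273 [ 0.49351375 -0.35961276  0.086     ]
```

View pics/e.png

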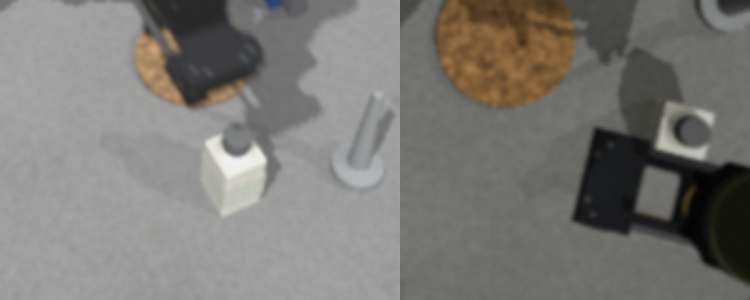

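The bottle stands upright and free on the bench at about (0.50, -0.36). Next I work out what part of the hand sits at lamp height for the pot grasp.

```bash
python3 - <<'E'
from h import *
f,cx,cy,R,t=cal("side")
X=np.array([.544,-.1755,.2218])
for dz in(0,.07,.1,.12,.14,.166,.188,.22,.26):
    Y=X+[0,0,dz]; d=(R@Y+t)[2]; print(dz,np.round(proj("side",Y),1),"px/mm",round(f/d/1000,3))
I=cv2.imread("pics/a.png");h=cv2.cvtColor(I,cv2.COLOR_BGR2HSV)
for v in range(150,215,4):
    r=h[v,265:360]; dark=np.nonzero(r[:,2]<60)[0]; gr=np.nonzero((r[:,1]>80)&(r[:,0]>20)&(r[:,0]<50))[0]
    print(v,"dark",(dark.min()+265,dark.max()+265) if len(dark) else "", "green",(gr.min()+265,gr.max()+265) if len(gr) else "")
# pot handle / wire predicted pixels
P=np.array([.655,.198,.05]);u=np.array([.9627,-.2706,0])
for s,z in((-25,120),(-46,75),(-48,75),(-51,75),(25,120)):
    Y=P+u*s/1000+[0,0,z/1000]; print(s,z,np.round(proj("side",Y),1),np.round(proj("top",Y),1))
for s in(-48,-55):print(s,P+u*s/1000)
E
```

```text
0 [305.9 243.5] px/mm 0.451
0.07 [306.5 220.6] px/mm 0.472
0.1 [306.7 210.2] px/mm 0.481
0.12 [306.9 203. ] px/mm 0.488
0.14 [307.1 195.6] px/mm 0.494
0.166 [307.3 185.7] px/mm 0.503
0.188 [307.5 177. ] px/mm 0.511
0.22 [307.8 163.9] px/mm 0.523
0.26 [308.3 146.6] px/mm 0.539
150 dark  green 
154 dark  green 
158 dark  green 
162 dark  green 
166 dark  green 
170 dark  green 
174 dark  green 
178 dark (np.int64(292), np.int64(325)) green 
182 dark (np.int64(289), np.int64(326)) green 
186 dark (np.int64(277), np.int64(326)) green 
190 dark (np.int64(275), np.int64(330)) green 
194 dark (np.int64(276), np.int64(334)) green 
198 dark (np.int64(277), np.int64(333)) green 
202 dark (np.int64(278), np.int64(328)) green 
206 dark (np.int64(281), np.int64(327)) green 
210 dark (np.int64(295), np.int64(327)) green 
214 dark (np.int64(294), np.int64(327)) green 
-25 120 [238.5 167.1] [199.3 211.6]
-46 75 [232.8 181.5] [201.4 221. ]
-48 75 [232.1 181.7] [201.2 221.8]
-51 75 [231.2 182. ] [200.8 223. ]
25 120 [255.  162.5] [205.1 191.1]
-48 [0.6087904 0.2109888 0.05     ]
-55 [0.6020515 0.212883  0.05     ]
```

```bash
python3 -m crank '[[1,0,0.25,0,0],[1,0,0.5,0,0],[1,0,0.75,0,0],[1,0,1,0,0],[1,0,1,0,0]]' 40
python3 -m crank '[[1,0,0.25,0,0],[1,0,0.5,0,0],[1,0,0.75,0,0],[1,0,1,0,0],[1,0,1,0,0]]'
python3 -m crank '[[1,0.1,0.2,0,0],[1,0.2,0.4,0,0],[1,0.3,0.6,0,0],[1,0.45,0.6,-0.2,0],[1,0.45,0.6,-0.42,0]]'
python3 -m crank '[[1,0,0,0,0],[1,0,0,0,0]]'
python3 - <<'E'
from h import *
I=get_image("side");cv2.imwrite("pics/f_full.png",I[:,:,::-1]);T=get_image("top");cv2.imwrite("pics/ft_full.png",T[:,:,::-1])
a=I[60:230,170:330];b=T[110:260,130:290]
cv2.imwrite("pics/f.png",np.hstack([cv2.resize(a,(560,595),interpolation=cv2.INTER_CUBIC),cv2.resize(b,(240,225))[:]if 0 else np.vstack([cv2.resize(b,(240,225)),np.zeros((370,240,3),np.uint8)])])[:,:,::-1])
s=get_state();print(s["time"],s["position"],s["tool_rot"],s["joint_positions"].round(2))
X=s["position"]
for dz in(0,.07,.1,.14,.166,.188,.21,.24):
    p=np.array(proj("side",X+[0,0,dz])); print(dz,p.round(1),((p-[170,60])*3.5).round())
E
```

```text
time: 10.55
position: [0.4601, -0.0966, 0.2155]
tool_rot: [0.415, 3.113, 0.002]
ft_force: [-0.4, -1.0, -0.9]
grip_width: 0.998
grip_force: 0.0
time: 11.18
position: [0.4598, 0.1026, 0.2151]
tool_rot: [0.418, 3.113, 0.001]
ft_force: [0.2, -1.0, -0.0]
grip_width: 1.002
grip_force: 0.0
time: 11.8
position: [0.5534, 0.2171, 0.1306]
tool_rot: [0.431, 3.108, -0.001]
ft_force: [-0.2, 0.1, 0.4]
grip_width: 1.001
grip_force: 0.0
time: 12.05
position: [0.5509, 0.2187, 0.1326]
tool_rot: [0.428, 3.11, 0.001]
ft_force: [0.9, 0.4, 0.3]
grip_width: 1.001
grip_force: 0.0
12.15 [0.55109988 0.21964606 0.13338083] [0.42676053 3.10875202 0.0037962 ] [-0.65  0.26  0.26  1.72 -0.07  1.17  0.93]
0 [213.3 186.4] [152. 443.]
0.07 [210.4 166.5] [142. 373.]
0.1 [209.1 157.6] [137. 341.]
0.14 [207.4 145.1] [131. 298.]
0.166 [206.2 136.8] [127. 269.]
0.188 [205.1 129.5] [123. 243.]
0.21 [204.  122.1] [119. 217.]
0.24 [202.5 111.7] [114. 181.]
```

View pics/f.png

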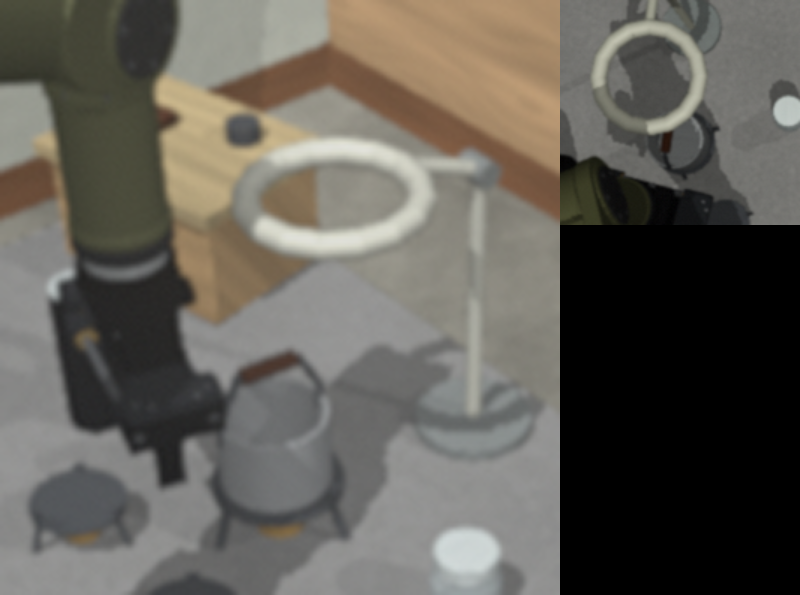

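The side crop shows the narrow silver coupling at ring height, about 65 mm across, with the tube starting above the ring. There are a few mm of clearance for gripping the near wire at the rim, about 52 mm from the pot's axis. I'll grip there, drag the pot forward within the tab slack, then regrip deeper.

```bash
python3 -m crank '[[0.4,0.08,-0.01,-0.015,0],[0.4,0.16,-0.018,-0.015,0],[0.4,0.24,-0.027,-0.015,0],[0.4,0.24,-0.027,-0.015,0],[0.4,0.24,-0.027,-0.015,0]]' 40
python3 -m crank '[[0.4,0,0,0,0],[0.4,0,0,0,0]]'
python3 -m crank '[[0.4,0,0,0,0],[0.4,0,0,0,0]]'
```

```text
time: 12.78
position: [0.5974, 0.2141, 0.1274]
tool_rot: [-0.426, -3.112, 0.0]
ft_force: [-0.3, -0.1, 0.3]
grip_width: 0.514
grip_force: 0.0
time: 13.02
position: [0.5971, 0.2145, 0.1277]
tool_rot: [-0.425, -3.113, -0.0]
ft_force: [0.2, 0.4, 0.3]
grip_width: 0.404
grip_force: 0.0
time: 13.28
position: [0.5974, 0.2143, 0.1277]
tool_rot: [0.426, 3.112, 0.0]
ft_force: [-0.1, 0.9, 0.8]
grip_width: 0.405
grip_force: 0.0
```

```bash
python3 -m crank '[[0.4,0.02,-0.005,0.003,0],[0.4,0.037,-0.01,0.003,0],[0,0.037,-0.01,0.003,0],[0,0.037,-0.01,0.003,0],[0,0.037,-0.01,0.003,0]]' 20
python3 -m crank '[[0,0,0,0,0],[0,0,0,0,0],[0,0,0,0,0]]'
```

```text
time: 13.9
position: [0.6048, 0.2123, 0.1282]
tool_rot: [-0.426, -3.112, -0.0]
ft_force: [0.1, -0.7, 1.1]
grip_width: 0.144
grip_force: 0.0
time: 14.28
position: [0.6045, 0.212, 0.1281]
tool_rot: [-0.426, -3.112, 0.001]
ft_force: [-1.9, -1.0, 0.1]
grip_width: 0.07
grip_force: 19.9
```

```bash
python3 -m crank '[[0,-0.01,0.003,0,0],[0,-0.022,0.006,0,0],[0,-0.034,0.01,0,0],[0,-0.034,0.01,0,0],[0,-0.034,0.01,0,0]]' 30
python3 -m crank '[[0,0,0,0,0],[0,0,0,0,0]]'
python3 - <<'E'
from h import *
I=get_image("side");h=cv2.cvtColor(I,cv2.COLOR_RGB2HSV).astype(int)
for nm,J in(("old",cv2.cvtColor(cv2.imread("pics/side0.png"),cv2.COLOR_BGR2HSV).astype(int)),("new",h)):
    m=(((J[...,0]<15)|(J[...,0]>170))&(J[...,1]>70))[155:175,230:268];ys,xs=np.nonzero(m);print(nm,len(xs),xs.mean()+230,ys.mean()+155,onz("side",xs.mean()+230,ys.mean()+155,.17))
E
```

```text
time: 14.9
position: [0.5983, 0.2141, 0.1281]
tool_rot: [0.426, 3.112, -0.0]
ft_force: [3.1, -1.0, -3.9]
grip_width: 0.065
grip_force: 30.1
time: 15.15
position: [0.5981, 0.2141, 0.1281]
tool_rot: [0.426, 3.112, -0.0]
ft_force: [4.0, -1.2, -3.3]
grip_width: 0.064
grip_force: 30.1
old 46 246.1304347826087 164.43478260869566 [0.65453675 0.20060008 0.17      ]
new 5 249.8 162.6 [0.66756425 0.20066245 0.17      ]
```

```bash
python3 -m crank '[[0.4,0,0,0,0],[0.4,0,0,0,0],[0.4,-0.1,0.027,0,0],[0.4,-0.24,0.067,0,0],[0.4,-0.24,0.067,0,0]]' 40
python3 - <<'E'
from h import *
I=get_image("side");T=get_image("top")
for nm,J in(("old",cv2.imread("pics/side0.png")[:,:,::-1]),("f",cv2.imread("pics/f_full.png")[:,:,::-1]),("new",I)):
    J=cv2.cvtColor(np.ascontiguousarray(J),cv2.COLOR_RGB2HSV).astype(int)
    m=(((J[...,0]<15)|(J[...,0]>170))&(J[...,1]>70))[155:175,230:268];ys,xs=np.nonzero(m);print(nm,len(xs),xs.min()+230,xs.max()+230,xs.mean()+230,ys.mean()+155,onz("side",xs.mean()+230,ys.mean()+155,.17))
E
```

```text
time: 15.82
position: [0.5478, 0.2297, 0.1286]
tool_rot: [-0.421, -3.112, -0.002]
ft_force: [-0.6, -0.0, 0.3]
grip_width: 0.392
grip_force: 0.0
old 46 239 253 246.1304347826087 164.43478260869566 [0.65453675 0.20060008 0.17      ]
f 38 240 253 246.21052631578948 164.60526315789474 [0.65423337 0.19981307 0.17      ]
new 42 238 252 244.6904761904762 164.66666666666666 [0.65080868 0.20240337 0.17      ]
```

```bash
python3 -m crank '[[0.4,0.1,-0.028,0,0],[0.4,0.2,-0.056,0,0],[0.4,0.26,-0.073,0,0],[0.4,0.277,-0.077,0,0],[0.4,0.277,-0.077,0,0]]' 40
python3 -m crank '[[0,0,0,0,0],[0,0,0,0,0],[0,0,0,0,0],[0,0,0,0,0],[0,0,0,0,0]]' 40
python3 -m crank '[[0,-0.01,0.003,0,0],[0,-0.02,0.006,0,0],[0,-0.027,0.008,0,0],[0,-0.027,0.008,0,0],[0,-0.027,0.008,0,0]]' 40
```

```text
time: 16.55
position: [0.6053, 0.2123, 0.128]
tool_rot: [-0.426, -3.112, 0.0]
ft_force: [-0.5, 0.6, -0.8]
grip_width: 0.405
grip_force: 0.0
time: 17.18
position: [0.6058, 0.2122, 0.1285]
tool_rot: [0.426, 3.112, 0.0]
ft_force: [-0.2, -0.8, 0.8]
grip_width: 0.067
grip_force: 39.9
time: 17.8
position: [0.6015, 0.213, 0.1283]
tool_rot: [0.427, 3.109, -0.0]
ft_force: [5.7, -1.3, -2.6]
grip_width: 0.064
grip_force: 39.8
```

```bash
python3 -m crank '[[0.4,0,0,0,0],[0.4,0,0,0,0],[0.4,0.01,-0.003,0,0],[0.4,0.025,-0.007,0,0],[0.4,0.025,-0.007,0,0]]' 60
python3 -m crank '[[0,0,0,0,0],[0,0,0,0,0],[0,0,0,0,0],[0,0,0,0,0],[0,0,0,0,0]]' 60
python3 -m crank '[[0,0,0,0.012,0],[0,0,0,0.024,0],[0,0,0,0.036,0],[0,0,0,0.036,0],[0,0,0,0.036,0]]' 60
```

```text
time: 18.42
position: [0.6052, 0.2122, 0.1281]
tool_rot: [-0.427, -3.112, 0.0]
ft_force: [-0.6, 0.6, 0.4]
grip_width: 0.395
grip_force: 0.0
time: 19.05
position: [0.6052, 0.2126, 0.1283]
tool_rot: [0.426, 3.112, 0.001]
ft_force: [-0.5, 1.7, 0.3]
grip_width: 0.062
grip_force: 59.9
time: 19.68
position: [0.6048, 0.2125, 0.1352]
tool_rot: [-0.426, -3.112, 0.0]
ft_force: [-0.1, -0.3, -4.6]
grip_width: 0.066
grip_force: 60.0
```

```bash
cat > m.py <<'E'
from h import *
J=cv2.cvtColor(get_image("side"),cv2.COLOR_RGB2HSV).astype(int)
m=(((J[...,0]<15)|(J[...,0]>170))&(J[...,1]>70))[145:180,225:275];ys,xs=np.nonzero(m);xs+=225;ys+=145
print(len(xs)); k=xs>=xs.max()-2; print("far end",xs[k].mean(),ys[k].mean(), "near",xs.min(),ys[xs<=xs.min()+2].mean())
c=np.polyfit(xs,ys,1);print("slope",c[0])
J0=cv2.cvtColor(cv2.imread("pics/side0.png"),cv2.COLOR_BGR2HSV).astype(int)
m=(((J0[...,0]<15)|(J0[...,0]>170))&(J0[...,1]>70))[145:180,225:275];ys,xs=np.nonzero(m);xs+=225;ys+=145
k=xs>=xs.max()-2;print("orig",xs[k].mean(),ys[k].mean(),np.polyfit(xs,ys,1)[0])
P=np.array([.647,.2,.05]);u=np.array([.9627,-.2706,0])
for dz,th in((0,0),(.007,0),(.007,.1),(.007,.2)):
    g=np.array([-.043,.078+.01]) # pivot in pot plane
    def q(s,z):
        d=np.array([s,z])-g; c_,s_=np.cos(th),np.sin(th); d=np.array([c_*d[0]+s_*d[1],-s_*d[0]+c_*d[1]])+g
        return proj("side",P+u*d[0]+[0,0,d[1]+dz])
    a,b=np.array(q(-.025,.12)),np.array(q(.025,.12));print(dz,th,a.round(1),b.round(1),"slope",((b-a)[1]/(b-a)[0]).round(3))
E
python3 m.py
```

```text
0Traceback (most recent call last):
  File "m.py", line 4, in <module>
    print(len(xs)); k=xs>=xs.max()-2; print("far end",xs[k].mean(),ys[k].mean(), "near",xs.min(),ys[xs<=xs.min()+2].mean())
                          ~~~~~~^^
    return umr_maximum(a, axis, None, out, keepdims, initial, where)
ValueError: zero-size array to reduction operation maximum which has no identity
```

```bash
python3 -m crank '[[0,0,0,0.015,0],[0,0,0,0.03,0],[0,-0.005,0.001,0.045,0],[0,-0.015,0.004,0.06,0],[0,-0.015,0.004,0.06,0]]' 60
python3 - <<'E'
from h import *
s=get_state();print(s["position"],s["ft_force"].round(1),s["torque"].round(2))
I=get_image("side");T=get_image("top")
a=I[120:230,190:300];b=T[140:250,160:270]
cv2.imwrite("pics/g.png",np.hstack([cv2.resize(a,(400,400),interpolation=cv2.INTER_CUBIC),cv2.resize(b,(400,400),interpolation=cv2.INTER_CUBIC)])[:,:,::-1])
E
```

```text
time: 20.35
position: [0.6021, 0.2135, 0.1478]
tool_rot: [0.426, 3.112, 0.001]
ft_force: [-0.4, 0.6, -4.8]
grip_width: 0.062
grip_force: 60.0
[0.60205455 0.21353951 0.14784557] [-0.4  0.6 -4.8] [0.02 0.15 0.  ]
```

View pics/g.png

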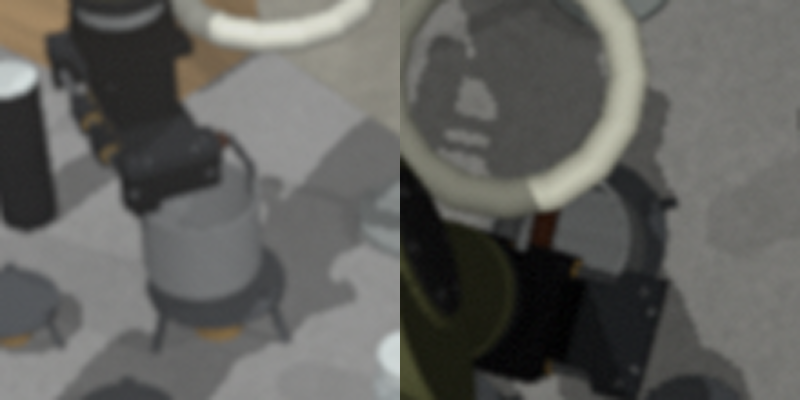

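The pot hangs level in the fingers, above the tabs and still clear of the ring. I bring it out towards the robot.

```bash
python3 -m crank '[[0,-0.05,0.014,0,0],[0,-0.15,0.042,0,0],[0,-0.27,0.076,0,0],[0,-0.38,0.107,0.03,0],[0,-0.45,0.127,0.1,0]]' 60
python3 -m crank '[[0,0,0,0.1,0],[0,0,-0.1,0.15,0],[0,0,-0.25,0.15,0],[0,0,-0.4,0.15,0],[0,0,-0.55,0.15,0]]'
python3 -m crank '[[0,0,-0.17,0,0],[0,0,-0.34,0,0],[0,0.02,-0.51,0,0],[0,0.05,-0.68,0,0],[0,0.08,-0.85,0,0]]'
python3 -m crank '[[0,0.05,-0.16,0,0],[0,0.1,-0.32,0,0],[0,0.14,-0.48,0,0],[0,0.17,-0.6,0,0],[0,0.17,-0.6,0,0]]'
python3 - <<'E'
from h import *
for n in("top","side"):
    J=get_image(n);cv2.imwrite(f"pics/h_{n}.png",J[:,:,::-1])
s=get_state();print(s["position"],s["ft_force"].round(1),s["torque"].round(2),s["grip_width"])
E
```

```text
time: 21.08
position: [0.5098, 0.2391, 0.1671]
tool_rot: [-0.424, -3.111, 0.001]
ft_force: [0.2, -0.4, -2.8]
grip_width: 0.062
grip_force: 60.0
time: 21.7
position: [0.512, 0.1254, 0.1976]
tool_rot: [0.43, 3.112, -0.001]
ft_force: [-0.5, 0.7, -4.1]
grip_width: 0.06
grip_force: 60.0
time: 22.32
position: [0.5274, -0.0447, 0.1977]
tool_rot: [0.43, 3.112, -0.001]
ft_force: [0.6, 0.2, -4.1]
grip_width: 0.061
grip_force: 60.0
time: 22.95
position: [0.5606, -0.1665, 0.1977]
tool_rot: [-0.436, -3.111, 0.004]
ft_force: [-0.4, -0.9, -3.0]
grip_width: 0.061
grip_force: 60.0
[ 0.56116151 -0.16225535  0.19735091] [ 0.4  1.2 -4.1] [0.12 0.19 0.01] 0.059813236701602296
```

```bash
python3 - <<'E'
from h import *
print("expected bar",proj("top",[.603,-.176,.239]),proj("side",[.603,-.176,.239]))
for n in("top","side"):
    J=cv2.cvtColor(cv2.imread(f"pics/h_{n}.png"),cv2.COLOR_BGR2HSV).astype(int)
    p=np.array(proj(n,[.603,-.176,.239])).astype(int)
    y0,x0=p[1]-25,p[0]-25
    m=(((J[...,0]<10)|(J[...,0]>170))&(J[...,1]>80))[y0:y0+50,x0:x0+50];ys,xs=np.nonzero(m)
    if len(xs): print(n,len(xs),xs.min()+x0,xs.max()+x0,ys.min()+y0,ys.max()+y0,xs.mean()+x0,ys.mean()+y0)
    # bright steel rim region edges near expected
    g=cv2.imread(f"pics/h_{n}.png",0); 
    c=np.array(proj(n,[.603,-.176,.19])).astype(int)
    print(n,"rim centre",c); print(g[c[1]-24:c[1]+30:6,c[0]-36:c[0]+40:6])
E
python3 -m crank '[[0,0,-0.03,-0.08,0],[0,-0.01,-0.07,-0.2,0],[0,-0.022,-0.105,-0.32,0],[0,-0.022,-0.105,-0.4,0],[0,-0.022,-0.105,-0.4,0]]' 60
```

```text
expected bar (np.float64(368.11739244893226), np.float64(219.54860924351377)) (np.float64(325.788315288112), np.float64(225.89908658800906))
top 42 367 375 206 219 371.35714285714283 211.76190476190476
top rim centre [364 220]
[[ 98  78  78  75  77  80  97 112 118 116 117 119 121]
 [117  80  76  70  78  53  48  37 100  81  31  49 120]
 [117 105  60  57  88  86  86  20  35  19  43  45  31]
 [ 34  27  20  77  88  93 123  16  10  24  58  55  40]
 [ 31  21  19  24  38  19  23  17   8  34  63  62  55]
 [ 21  20  86  60  74  28  23  10  12  33  66  66  65]
 [ 20  22 106  65  48   8  21  10  19  56  66  56  70]
 [ 19  18 123 126  25   9  20  10  33  67  65  59  75]
 [ 18  28  28  31  23  10  18  12  23  65  66  76  77]]
side 7 334 336 221 223 335.0 222.28571428571428
side rim centre [324 241]
[[ 64  80  59  41  43  42  42 105 117 112 115 114 115]
 [148  88  59  48  42  48  59  61  66 110 113 114 117]
 [104 115  59  73  60  61  61  61  61  63 114 114 118]
 [105 134  82  91  61  60  61  61  70  54 114 114 115]
 [116 112 118  59  58  60  55  48  43  57 114  84  73]
 [126 146 158  50  44  43  41  57  98 102 104  61  75]
 [156 155 156 122  62 134 118 116 126 119 103  62  72]
 [156 155 154 123 140 145 135 125 125 116 102  90  64]
 [157 154 157 138 140 146 148 125 123 109 102 102  62]]
time: 23.68
position: [0.5565, -0.1813, 0.1156]
tool_rot: [-0.424, -3.109, -0.001]
ft_force: [0.3, -0.1, -3.1]
grip_width: 0.062
grip_force: 60.0
```

```bash
python3 -m crank '[[0,0,0,0,0],[0,0,0,0,0]]' 60
python3 - <<'E'
from h import *
print("prev far end", onz("top",372.5,206,.239),onz("side",336.5,222,.239),"exp (.627,-.183)", "tri",tri((372.5,206),(336.5,222)))
X=get_state()["position"];u=np.array([.9627,-.2706,0]);far=X+u*.068+[0,0,.042]
print("exp far now",far)
for n in("top","side"):
    J=cv2.cvtColor(get_image(n),cv2.COLOR_RGB2HSV).astype(int)
    p=np.array(proj(n,far)).astype(int);print(n,p)
    y0,x0=p[1]-20,p[0]-20
    m=(((J[...,0]<10)|(J[...,0]>170))&(J[...,1]>80))[y0:y0+40,x0:x0+40];ys,xs=np.nonzero(m)
    if len(xs): print(n,len(xs),xs.min()+x0,xs.max()+x0,ys.min()+y0,ys.max()+y0)
    if len(xs): print("end",onz(n,*( (xs[ys==ys.min()].mean()+x0,ys.min()+y0) if n=="top" else (xs.max()+x0,ys[xs==xs.max()].mean()+y0)),far[2]))
E
```

```text
time: 23.92
position: [0.5586, -0.1823, 0.1185]
tool_rot: [0.425, 3.111, 0.0]
ft_force: [-0.2, -0.8, -2.7]
grip_width: 0.058
grip_force: 60.0
prev far end [ 0.63195029 -0.18624612  0.239     ] [ 0.63006697 -0.18259216  0.239     ] exp (.627,-.183) tri (array([ 0.63036319, -0.18473873,  0.24078065]), np.float64(0.003675325235131219))
exp far now [ 0.62402585 -0.20067108  0.16046458]
top [372 211]
top 45 368 374 210 222
end [ 0.62856604 -0.19898409  0.16046458]
side [338 251]
side 10 336 339 250 253
end [ 0.62532358 -0.20242102  0.16046458]
```

```bash
python3 -m crank '[[0,-0.01,-0.015,-0.04,0],[0,-0.02,-0.025,-0.08,0],[0,-0.02,-0.025,-0.11,0],[0,-0.02,-0.025,-0.125,0],[0,-0.02,-0.025,-0.125,0]]' 60
python3 -m crank '[[0,0,0,-0.005,0],[0,0,0,-0.01,0],[0,0,0,-0.015,0],[0,0,0,-0.015,0]]' 60
```

```text
time: 24.65
position: [0.5536, -0.1872, 0.0921]
tool_rot: [-0.426, -3.112, -0.0]
ft_force: [-0.1, 0.2, -5.1]
grip_width: 0.062
grip_force: 60.0
time: 25.15
position: [0.5536, -0.1873, 0.0893]
tool_rot: [-0.426, -3.112, -0.0]
ft_force: [0.6, 0.5, -4.3]
grip_width: 0.063
grip_force: 60.0
```

```bash
python3 -m crank '[[0,0,0,-0.004,0],[0,0,0,-0.008,0],[0,0,0,-0.012,0],[0,0,0,-0.012,0]]' 60
python3 -m crank '[[0,0,0,-0.004,0],[0,0,0,-0.004,0]]' 60
```

```text
time: 25.65
position: [0.5535, -0.1868, 0.0874]
tool_rot: [-0.426, -3.112, -0.002]
ft_force: [-4.2, 3.6, 3.7]
grip_width: 0.063
grip_force: 60.0
time: 25.9
position: [0.5537, -0.1865, 0.0869]
tool_rot: [-0.425, -3.112, -0.002]
ft_force: [-4.6, 4.4, 5.8]
grip_width: 0.065
grip_force: 60.0
```

```bash
python3 -m crank '[[0.06,0,0,0,0],[0.3,0,0,0,0],[0.4,0,0,0,0],[0.5,0,0,0,0],[0.5,0,0,0,0]]' 10
python3 -m crank '[[0.5,-0.1,0.028,0,0],[0.5,-0.25,0.07,0,0],[0.5,-0.35,0.098,0.2,0],[0.5,-0.45,0.12,0.5,0],[0.5,-0.45,0.12,0.5,0]]'
python3 - <<'E'
from h import *
u=np.array([.9627,-.2706,0]);s=get_state();print(s["position"],s["ft_force"].round(1))
R={}
for n in("top","side"):
    I=get_image(n);cv2.imwrite(f"pics/z_{n}.png",I[:,:,::-1]);J=cv2.cvtColor(I,cv2.COLOR_RGB2HSV).astype(int)
    p=np.array(proj(n,[.598,-.195,.128])).astype(int); y0,x0=p[1]-14,p[0]-14
    m=(((J[...,0]<10)|(J[...,0]>170))&(J[...,1]>80))[y0:y0+28,x0:x0+28];ys,xs=np.nonzero(m)
    print(n,p,len(xs),xs.min()+x0,xs.max()+x0,ys.min()+y0,ys.max()+y0,onz(n,xs.mean()+x0,ys.mean()+y0,.128)); R[n]=(xs.mean()+x0,ys.mean()+y0)
print(tri(R["top"],R["side"]))
J=cv2.cvtColor(cv2.imread("pics/z_top.png"),cv2.COLOR_BGR2HSV)
w=((J[...,2]>150)&(J[...,1]<50))[240:290,405:460];ys,xs=np.nonzero(w);print("bottle",len(xs),xs.min()+405,xs.max()+405,ys.min()+240,ys.max()+240)
E
```

```text
time: 26.52
position: [0.5538, -0.1876, 0.0862]
tool_rot: [0.427, 3.112, -0.0]
ft_force: [0.4, 0.5, 0.3]
grip_width: 0.439
grip_force: 0.0
time: 27.15
position: [0.4657, -0.1643, 0.191]
tool_rot: [0.426, 3.103, 0.003]
ft_force: [0.2, -0.2, -0.1]
grip_width: 0.501
grip_force: 0.0
[ 0.46569507 -0.16428113  0.19096029] [ 0.2 -0.2 -0.1]
top [367 223] 73 366 373 213 232 [ 0.6016943  -0.19813936  0.128     ]
side [327 264] 73 320 337 260 269 [ 0.59993382 -0.19677922  0.128     ]
(array([ 0.60082221, -0.19742366,  0.12811099]), np.float64(0.0022036112887334606))
bottle 148 423 445 252 273
```

```bash
python3 -m crank '[[0.5,0,0,0,0],[0.5,0,0,0,0]]'; python3 -c "
from bench import close_job;print(close_job())"
```

```text
time: 27.5
position: [0.463, -0.1633, 0.1848]
tool_rot: [-0.426, -3.11, 0.001]
ft_force: [-0.2, -0.1, 0.2]
grip_width: 0.501
grip_force: 0.0
the job is handed in; nothing more can be done
None
```

The job is handed in at 27.5 s (no verdict was returned): the bottle stands on the bench at about (0.50, -0.36), and the pot is on the mat, its handle measured about 3 mm off the mat's centre at standing height, moved by its handle's near wire as the lamp left no room at the grip.

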